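# Set and lock the swivel rest for the next blade

## Task

Set the grinding angle on the swivel rest: with the fingertips, push the post of its lever around until the pointer lines up with the nose of the setting tab on the scale. Then press the clamp lever right down to lock it. Only push gently, never grip; leave the tab and everything else on the bench where it is.

Things in the scene. Friction and masses are not known exactly. Their poses are not given: they have to be found in the camera images.
- rest: the swivel rest, fixed to the bench: square green base plate 250 x 250 x 12 mm carrying a flat aluminium scale disc 196 mm across (top 20 mm above the bench) with engraved marks every 10 degrees. Origin: on the swivel's axis, at bench height; z up; +x is the scale's middle mark. Its own x, y are turned up to 0.35 rad from the world's. All heights below are above the bench
- swivel (a joint): angle (rad) of the steel swivel ring (100 mm across, top at 38 mm; the dark block on it, 64 x 50 mm, reaches 68 mm) about the vertical axis, counterclockwise from above positive, free from -1.15 to 1.15. At 0 the pointer points along the rest's +x and the lever along its -x. Stays where it is left; friction 0.25 N m (about 2 N at the post)
- post (a point): centre of the black 20 mm ball on top of the lever's upright post (14 mm thick; ball centre 78 mm, top 88 mm high), 120 mm from the swivel's axis, opposite the pointer. The lever under it is a round bar 12 mm thick at 24 to 36 mm height
- pointer (a point): tip of the flat dark pointer, 8 mm wide with a pointed end, on the swivel ring, 81.5 mm from the axis, 23.5 mm high; its x axis points outward along the pointer
- tab (a joint): angle (rad) of the setting tab on the scale about the same axis, with the same zero and direction as joint swivel: pointer and tab line up where the two values are equal. The tab is always counterclockwise of the pointer at the start; it must not be moved
- tab_nose (a point): tip of the tab's flat 8 mm wide pointed nose, 85.5 mm from the axis, 23.5 mm high, pointing inward at the axis (its own x axis points outward). The tab is a dark block 20 mm wide and 18 mm deep, 32 mm high, on the scale disc's rim
- clamp (a joint): angle (rad) of the clamp lever: near 0 it stands raised about 54 degrees above level, at 0.95 it is right down, level, against its stop. Stays where it is left; friction 0.12 N m (2 to 3 N at its pad)
- clamp_pad (a point): centre of the round black pad, 24 mm across and 9 mm thick, at the end of the clamp lever, 58 mm from its pivot; pressed right down it lies at (0, -170, 36) mm in the rest's frame
- clamp_pivot (a point): pivot of the clamp lever, on the -y edge of the rest at (0, -112, 36) mm in the rest's frame; its axis is the rest's x axis, and the lever comes down outward, towards the rest's -y; between two cheeks 46 mm high
- knife_a: bystander: table knife with a light wooden handle, 220 mm long, lying beside the rest; origin near the front of its handle
- knife_b: bystander: table knife with a pale handle, 235 mm long, on the newspaper; origin near the front of its handle
- knife_c: bystander: table knife with a dark handle, 235 mm long, on the newspaper; origin near the front of its handle
- stone: bystander: grey sharpening stone 50 x 150 x 25 mm lying behind the rest; origin under its middle
- oil: bystander: amber oil bottle, 48 mm across, 110 mm tall; origin under its middle
- tin: bystander: small round tin, 32 mm across, 28 mm tall, standing on a corner of the rest's base plate; origin under its middle
- brush: bystander: bench brush lying on the right; origin under its middle

How it is judged:
By the outcome, as a careful person would: the job done as asked, in the order asked, and still so for the second after the job is handed in, with the robot touching nothing.
It also fails if it takes over 58 s, if anything falls off the work surface, if the arm or the gripper's body presses on something with over 40 N, if the wrist force passes 120 N, or if a joint passes its speed limit or range.

## Robot

A 6-joint arm with a two-finger parallel gripper is mounted at the origin on the work surface. World frame = base frame: x ahead of the robot, y to its left, z up, the work surface at z = 0. Lengths are in m, angles in rad, forces in N, time in s.
With the tool pointing down it reaches from about 0.375 to 0.9 m from the base axis. Payload 3.1 kg.
Tool frame: the origin (TCP) lies midway between the tips of the shut fingers; the grasp point (between the pads) lies 19 mm behind it; z points along the fingers, y is the direction in which the jaws open and shut (so a half turn about z gives the same grasp; the last joint's range is limited). The gripper opens to 87 mm and grips with 3 to 60 N. Pads are 19 mm wide; open, the fingers measure 117 mm over their backs; the gripper's body (75 mm by 190 mm) begins 51 mm behind the grasp point.
Start: joints at [0.922, 0.527, 1.433, -0, 1.181, -0.178], TCP at [0.283, 0.557, 0.223] pointing down, gripper open.
Joint ranges: [-3.08, 3.08], [-0.75, 2.2], [0.22, 2.44], [-1.43, 4.57], [0, 2.65], [-2.85, 2.85]. Speed limits (rad/s): [2.79, 2.79, 3.14, 3.14, 3.14, 3.14].

## Interface

Orientations are given as a unit quaternion [x, y, z, w].
In Python, from rig import robot gives the robot as it stands.
- The arm moves only by the tool move_arm, never from a script. Its argument "rows" is one flat list of numbers, 7 for each row, row after row: the shift along the world's x, y, z in mm, then the turn, a rotation vector about the world's x, y, z in rad, then the closure, from 0 (fully open) to 1 (shut). A call has 1 to 12 rows; each row shifts and turns the commanded pose from where the row before left it; what a row does not reach is not made up. A row lasts 1/10 s, in which the tool goes at most 50 mm and 8.59 degrees, less where a joint would pass 70% of its speed; a pose out of reach is approached as far as the arm can. A call with a gripper value outside its range is refused whole. The fingers move at their own pace and stop on an object; "grip_force" is the grip in N (left out, the last holds). Time passes only in rows, so rows that do not move let the fingers close. It gives the time, the measured TCP pose, the force and the opening at its end, in the units of the state.
- robot.get_obs(): the state, without advancing time (a new reading comes with each control period).
- robot.camera(name): name is "scene" or "top" or "wrist"; returns a dict with "color" (420x560x3 uint8, red, green, blue), "z_map" (420x560 float32, m along the optical axis (not along the pixel's ray), 0 where there is no reading), "camera_matrix" (3x3 intrinsics, pixels), "R" (3x3) and "t" (3): a world point X has camera coordinates R X + t; the wrist camera has in their place "tool_from_camera" (4x4, takes a point from camera to tool coordinates, whose origin is the TCP and whose axes are the flange's). Camera axes: x right, y down, z forward; pixel columns grow to the right and rows downward; lengths in m; the calibration is good to about 2 mm. A picture is of the moment at which its call begins: read the wrist's pose just before it.
- robot.hand_in(): hands the job in, once; it reports no verdict.
Trained networks look in the newest picture that a camera, given by its name, has taken for a name from the list of things; names that differ only in an ending like _2 or _b are one class to them, and where a whole thing is asked for, a point or a joint stands for the part that bears it (a point fixed in the world has none). Each returns a list of dicts, best first, with "conf" (0 to 1); they miss things now and then, are a little off and sometimes report something else, mostly with a low value. They report only what shows in the picture. A call takes as long as a camera call.
- robot.search_frame(camera, thing): "at" ([column, row] in pixels, amid what is visible of it).
- robot.spot_point(camera, thing): "at" ([column, row] in pixels: a listed point, or the origin of a listed thing).
The state is a dict: "time": time; "q": joint angles; "joint_velocities": joint speeds; "joint_torque": joint torques, N m; "position": TCP position; "tool_rot": TCP orientation; "ft_force": force on the tool from outside, world axes, zero at the start; "moment": the same for the moment, N m; "grip_width": finger opening in m.
Only numpy, scipy, OpenCV 4.12 (cv2) and the standard library are available. Lean on these libraries where they do the work, as an engineer would, in place of code of your own. Each camera call takes 0.05 s, during which the arm holds its last target.

## Working session

There is one attempt and no reset: what is moved stays moved. The work goes in short steps, Python scripts to look and compute and a tool call to move; the robot and the scene stay as the last step left them, time stands still between calls to the robot, and variables do not carry over. Pictures are saved under pics/ and viewed, and the job is handed in when it is done.

Besides the shell and the picture viewer there is one more tool, called after "Emit:" as name(argument=value, ...) on one line, values as JSON. move_arm: Moves the arm, as the interface text tells. Its arguments: {"type":"object","properties":{"rows":{"type":"array","items":{"type":"number"}},"grip_force":{"type":"number"}},"required":["rows"]}

```bash
ls; mkdir -p pics
cat > h.py <<'E'
from rig import robot
import numpy as np, cv2
def snap(cam,fn,scale=1):
    o=robot.get_obs(); c=robot.camera(cam)
    cv2.imwrite('pics/'+fn,cv2.cvtColor(c['color'],cv2.COLOR_RGB2BGR))
    return o,c
def unproj(c,px,z=None,world_z=None):
    K=c['camera_matrix'];R=c['R'];t=c['t']
    d=np.linalg.inv(K)@np.array([px[0],px[1],1.])
    C=-R.T@t; r=R.T@d
    if world_z is not None: s=(world_z-C[2])/r[2]
    else: s=z
    return C+s*r
def proj(c,X):
    p=c['camera_matrix']@(c['R']@np.asarray(X)+c['t']); return p[:2]/p[2]
E
python3 - <<'E'
from h import *
o=robot.get_obs();print(o)
for cam in ['scene','top']:
    o,c=snap(cam,cam+'0.png')
    np.savez(cam+'0.npz',**c)
    print(cam,c['camera_matrix'].tolist(),(-c['R'].T@c['t']).tolist())
    for n in ['post','pointer','tab_nose','clamp_pad','clamp_pivot','rest','tin','oil']:
        r=robot.spot_point(cam,n); print(n,[(np.round(x['at'],1).tolist(),round(x['conf'],2)) for x in r[:3]])
E
```

```text
pics
{'time': 0.0, 'q': array([ 9.22499750e-01,  5.28435925e-01,  1.43390963e+00,  1.11738681e-05,
        1.18138909e+00, -1.78525276e-01]), 'joint_velocities': array([ 0.00047188, -0.00033455, -0.00117311, -0.00055421,  0.00098311,
        0.00073935]), 'joint_torque': array([-7.43627988e-04, -4.40040386e+01, -1.76593119e+01,  6.33063563e-02,
        5.83057408e-02, -1.19723400e-04]), 'position': array([0.28246133, 0.55670836, 0.22158788]), 'tool_rot': array([ 2.32733712e-01,  9.72539908e-01, -9.78693709e-04, -4.34987263e-04]), 'ft_force': array([ 0.44964773, -0.2462409 , -0.19172993]), 'moment': array([-0.00975083, -0.01107352,  0.00182878]), 'grip_width': 0.08722206022605375}
scene [[535.7023917649691, 0.0, 284.1530112573748], [0.0, 535.7023917649691, 211.3861967562057], [0.0, 0.0, 1.0]] [1.2516580488347218, -0.6905838774219788, 0.9972790924420957]
post [([229.3, 191.6], 0.62)]
pointer [([282.1, 244.5], 0.63)]
tab_nose [([291.4, 230.5], 0.68), ([279.4, 270.2], 0.68)]
clamp_pad [([231.2, 250.7], 0.62)]
clamp_pivot [([228.6, 187.5], 0.67), ([238.2, 256.7], 0.56)]
rest [([259.6, 232.7], 0.81)]
tin [([278.5, 270.0], 0.62)]
oil [([180.8, 340.1], 0.65)]
top [[481.15300761782623, 0.0, 283.012024756951], [0.0, 481.15300761782623, 208.7295620246572], [0.0, 0.0, 1.0]] [0.45173574169935526, 0.01947576172931302, 1.434405582052412]
post [([290.6, 269.7], 0.57)]
pointer [([296.5, 202.5], 0.92)]
tab_nose [([276.2, 207.6], 0.45)]
clamp_pad [([346.2, 216.9], 0.68)]
clamp_pivot [([333.3, 219.7], 0.68)]
rest [([294.7, 226.1], 0.87), ([411.0, 257.4], 0.6)]
tin [([318.5, 188.9], 0.42)]
oil [([405.9, 203.7], 0.69)]
```

Run:
```python
import cv2
a=cv2.imread('pics/scene0.png');b=cv2.imread('pics/top0.png')
cv2.imwrite('pics/scene_c.png',cv2.resize(a[150:330,140:400],None,fx=3,fy=3,interpolation=cv2.INTER_CUBIC))
cv2.imwrite('pics/top_c.png',cv2.resize(b[140:310,200:450],None,fx=3.2,fy=3.2,interpolation=cv2.INTER_CUBIC))
```

```text
(no output)
```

View pics/top0.png

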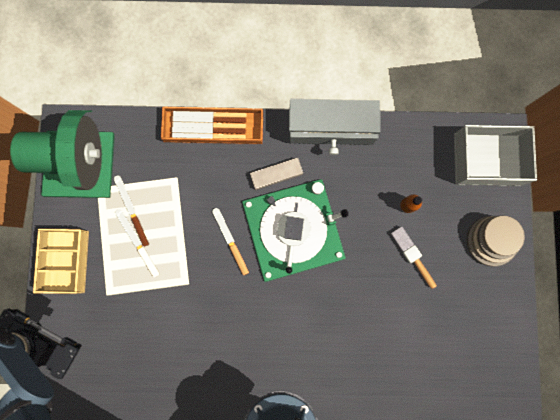

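View pics/scene_c.png

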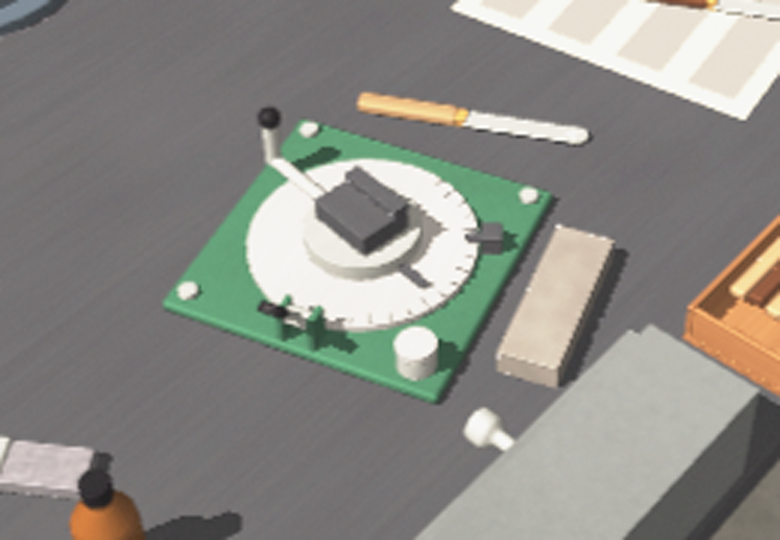

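View pics/top_c.png

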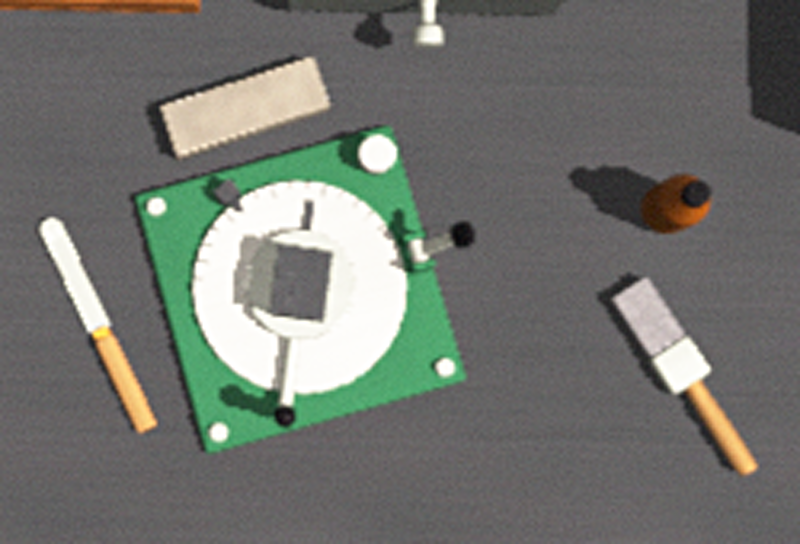

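Run:
```python
from h import *
c=dict(np.load('top0.npz')); s=dict(np.load('scene0.npz'))
f=lambda x,y:(200+x/3.2,140+y/3.2)
for n,p,z in [('axis(disc)',f(300,287),.02),('post',f(286,414),.078),('pointer',f(308,203),.0235),('nose',f(240,208),.0235),('pad',f(461,235),.08),('pivot',f(416,250),.036),('tin',f(377,153),.04),('c1',f(135,195),.012),('c2',f(392,127),.012),('c3',f(465,378),.012),('c4',f(208,450),.012)]:
    X=unproj(c,p,world_z=z); print(n,X.round(4), proj(s,X).round(1))
w=robot.camera('wrist');print(w['tool_from_camera'].round(4).tolist(),w['camera_matrix'].tolist())
cv2.imwrite('pics/w0.png',w['color'][...,::-1])
```

```text
axis(disc) [ 0.5712 -0.0308  0.02  ] [258.4 229.1]
post [ 0.4547 -0.0179  0.078 ] [227.8 189.7]
pointer [ 0.6489 -0.0371  0.0235] [279.7 244.2]
nose [0.6432 0.0257 0.0235] [294.4 229.1]
pad [ 0.6147 -0.171   0.08  ] [229.1 253.4]
pivot [ 0.6055 -0.136   0.036 ] [238.4 255.4]
tin [ 0.6941 -0.0994  0.04  ] [276.4 263.8]
c1 [0.6553 0.1238 0.012 ] [322.1 213.8]
c2 [ 0.724  -0.1157  0.012 ] [281.6 282.1]
c3 [ 0.4903 -0.1842  0.012 ] [192.1 250.2]
c4 [0.4212 0.0511 0.012 ] [239.1 189.5]
[[0.0008, -0.9573, -0.2892, 0.0793], [1.0, 0.0006, 0.0008, 0.0006], [-0.0006, -0.2892, 0.9573, -0.1619], [0.0, 0.0, 0.0, 1.0]] [[340.5190447033889, 0.0, 281.6023245085028], [0.0, 340.5190447033889, 212.9466358666608], [0.0, 0.0, 1.0]]
```

View pics/w0.png

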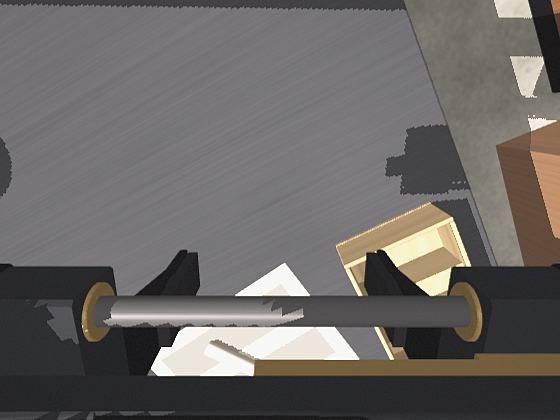

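Emit:
move_arm(rows=[17, -43, 0, 0, 0, -0.14, 1, 17, -43, 0, 0, 0, -0.14, 1, 17, -43, 0, 0, 0, -0.14, 1, 17, -43, 0, 0, 0, -0.14, 1, 17, -43, 0, 0, 0, -0.14, 1, 17, -43, 0, 0, 0, -0.14, 1, 17, -43, 0, 0, 0, -0.14, 1, 17, -43, 0, 0, 0, -0.14, 1, 17, -43, 0, 0, 0, -0.14, 1, 17, -43, 0, 0, 0, -0.14, 1, 17, -43, 0, 0, 0, -0.14, 1, 17, -43, 0, 0, 0, -0.14, 1], grip_force=10)

```text
time: 2.15
position: [0.4875, 0.0394, 0.2228]
tool_rot: [0.881, 0.473, 0.0, 0.0]
ft_force: [0.7, 0.4, 0.1]
grip_width: 0.0028
```

Emit:
move_arm(rows=[17, -43, 0, 0, 0, -0.14, 1, 17, -43, 0, 0, 0, -0.14, 1, 0, 0, 0, 0, 0, -0.14, 1, 0, 0, 0, 0, 0, -0.14, 1, 0, 0, 0, 0, 0, -0.14, 1, 0, 0, 0, 0, 0, 0, 1, 0, 0, 0, 0, 0, 0, 1, 0, 0, 0, 0, 0, 0, 1])

```text
time: 2.95
position: [0.5209, -0.0446, 0.2226]
tool_rot: [0.989, 0.146, 0.0, 0.0]
ft_force: [0.1, -0.8, -0.3]
grip_width: 0.0003
```

```bash
cat >> h.py <<'E'
from scipy.spatial.transform import Rotation as Rn
def wsnap(fn=None):
    o=robot.get_obs(); w=robot.camera('wrist')
    T=np.eye(4);T[:3,:3]=Rn.from_quat(o['tool_rot']).as_matrix();T[:3,3]=o['position']
    M=np.linalg.inv(T@w['tool_from_camera'])
    w['R']=M[:3,:3];w['t']=M[:3,3]
    if fn: cv2.imwrite('pics/'+fn,w['color'][...,::-1]); np.savez('pics/'+fn[:-4]+'.npz',**w)
    return o,w
E
python3 - <<'E'
from h import *
o,w=wsnap('w1.png'); print(o['time'],o['position'],Rn.from_quat(o['tool_rot']).as_matrix().round(3).tolist(),o['q'],o['grip_width'])
for n,z in [('post',.078),('pointer',.0235),('tab_nose',.0235),('clamp_pad',.083),('clamp_pivot',.036),('rest',0)]:
    r=robot.spot_point('wrist',n); print(n,[(np.round(x['at'],1).tolist(),round(x['conf'],2),unproj(w,x['at'],world_z=z).round(4).tolist()) for x in r[:3]])
E
```

```text
2.95 [ 0.52091972 -0.04457401  0.22264008] [[0.957, 0.29, 0.0], [0.29, -0.957, -0.0], [0.0, 0.0, -1.0]] [-2.99317926e-01  3.90363852e-01  1.68716657e+00  3.99762712e-05
  1.06389159e+00  9.77424121e-01] 0.0003263031274755201
post [([233.3, 254.2], 0.64, [0.4551, -0.015, 0.078])]
pointer [([319.2, 56.6], 0.61, [0.656, -0.0414, 0.0235]), ([384.0, 34.7], 0.47, [0.6922, -0.0946, 0.0235])]
tab_nose [([248.9, 45.9], 0.75, [0.6452, 0.0265, 0.0235])]
clamp_pad [([451.9, 137.6], 0.79, [0.6187, -0.1688, 0.083])]
clamp_pivot [([391.5, 135.5], 0.74, [0.6063, -0.1332, 0.036])]
rest [([279.1, 132.5], 0.98, [0.5743, -0.0251, 0.0])]
```

View pics/w1.png

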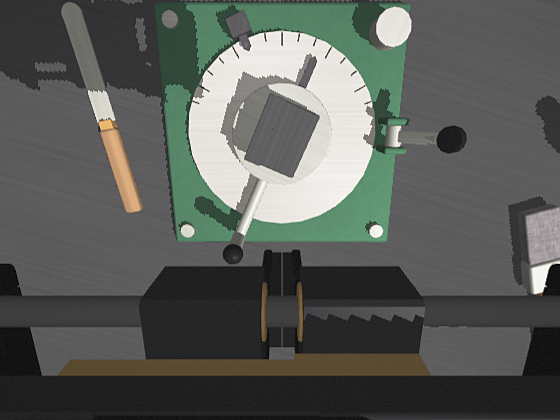

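```bash
cat >> h.py <<'E'
def rectify(w,z,cx,cy,yaw,half=.11,n=600,fn=None):
    # output: right = -rest y, up = +rest x
    g=(np.arange(n)+.5)/n*2*half-half
    U,V=np.meshgrid(g,g)
    rx=-V; ry=-U
    X=cx+np.cos(yaw)*rx-np.sin(yaw)*ry; Y=cy+np.sin(yaw)*rx+np.cos(yaw)*ry
    P=np.stack([X,Y,np.full_like(X,z)],-1)@w['R'].T+w['t']
    p=P@w['camera_matrix'].T; m=(p[...,:2]/p[...,2:]).astype(np.float32)
    im=cv2.remap(w['color'],m[...,0],m[...,1],cv2.INTER_CUBIC)[...,::-1].copy()
    if fn: cv2.imwrite('pics/'+fn,im)
    return im
E
python3 - <<'E'
from h import *
w=dict(np.load('pics/w1.npz'))
# white disc segmentation
hsv=cv2.cvtColor(w['color'],cv2.COLOR_RGB2HSV)
m=((hsv[...,1]<40)&(hsv[...,2]>150)).astype(np.uint8)
n,l,s,c=cv2.connectedComponentsWithStats(m); 
k=l[100,210]; print(k,s[k],hsv[100,210])
mm=(l==k).astype(np.uint8); cs,_=cv2.findContours(mm,cv2.RETR_EXTERNAL,cv2.CHAIN_APPROX_NONE)
ct=max(cs,key=len)[:,0,:]
W=np.array([unproj(w,p,world_z=.02) for p in ct])[:,:2]
# robust circle fit with known r
from scipy.optimize import least_squares
f=lambda q:np.hypot(W[:,0]-q[0],W[:,1]-q[1])-q[2]
r=least_squares(f,[.572,-.031,.098],loss='soft_l1',f_scale=.001);print(r.x,np.percentile(np.abs(f(r.x)),[50,80,95]))
g=((hsv[...,0]>60)&(hsv[...,0]<95)&(hsv[...,1]>80)).astype(np.uint8)
n,l,s,c=cv2.connectedComponentsWithStats(g);k=1+np.argmax(s[1:,4]);pts=np.argwhere(l==k)[:,::-1].astype(np.float32)
V=np.array([unproj(w,p,world_z=.012) for p in pts])[:,:2].astype(np.float32)
print(cv2.minAreaRect(V))
rectify(w,.0235,r.x[0],r.x[1],.29,fn='r1.png')
E
```

```text
2 [  189    30   184   207 20573] [ 18  11 230]
[ 0.57427452 -0.02801467  0.09635006] [0.00105671 0.00673554 0.02731596]
((0.576752245426178, -0.032634153962135315), (0.24632585048675537, 0.2573627233505249), 16.744449615478516)
```

View pics/r1.png

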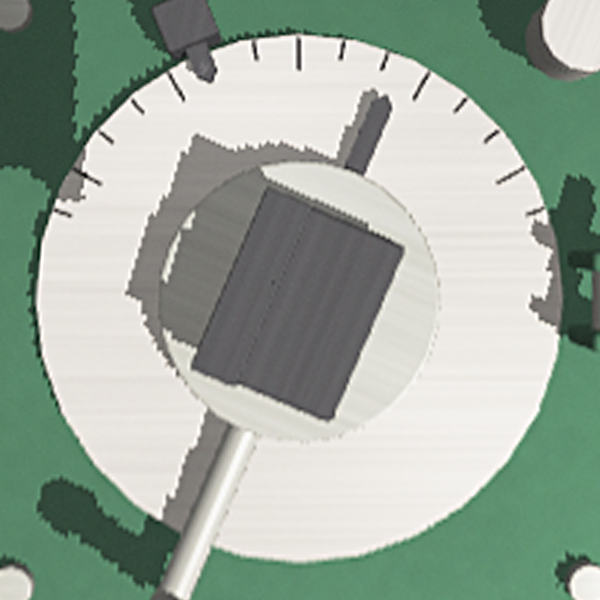

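```bash
cat > plan.py <<'E'
from h import *
A=np.array([.5743,-.028]); Y=.292
def P(s,d,r=.12):
    a=Y+s; u=np.array([np.cos(a),np.sin(a)]); t=np.array([np.sin(a),-np.cos(a)]) # post dir=-u ; ccw tangent of post
    return A-r*u-d*t, a
E
python3 - <<'E'
from plan import *
o=robot.get_obs();p=o['position']
x,a=P(-.394,.055);print(x,a,(x-p[:2])*1e3)
x,a=P(-.394,.030);print(x,a)
prev=None
for s in np.arange(-.394,.42,.0787):
    x,a=P(s,.024);print(round(s,3),x.round(4),None if prev is None else ((x-prev)*1e3).round(1)); prev=x
E
```

```text
[0.46052398 0.03893292] -0.10200000000000004 [-60.39986256  83.56902053]
[0.4579784  0.01406286] -0.10200000000000004
-0.394 [0.4574 0.0081] None
-0.315 [ 0.4549 -0.0012] [-2.5 -9.3]
-0.237 [ 0.4532 -0.0107] [-1.7 -9.5]
-0.158 [ 0.4522 -0.0203] [-1.  -9.6]
-0.079 [ 0.4519 -0.0299] [-0.2 -9.6]
-0.001 [ 0.4525 -0.0395] [ 0.5 -9.6]
0.078 [ 0.4537 -0.049 ] [ 1.3 -9.5]
0.157 [ 0.4558 -0.0585] [ 2.  -9.4]
0.236 [ 0.4585 -0.0677] [ 2.8 -9.2]
0.314 [ 0.462  -0.0767] [ 3.5 -9. ]
0.393 [ 0.4662 -0.0853] [ 4.2 -8.7]
```

Emit:
move_arm(rows=[-15, 21, 0, 0, 0, -0.1, 1, -15, 21, 0, 0, 0, -0.1, 1, -15, 21, 0, 0, 0, -0.1, 1, -15, 21, 0, 0, 0, -0.1, 1, 0, 0, -32, 0, 0, 0, 1, 0, 0, -32, 0, 0, 0, 1, 0, 0, -32, 0, 0, 0, 1, 0, 0, -32, 0, 0, 0, 1, 0, 0, -32, 0, 0, 0, 1, 0, 0, 0, 0, 0, 0, 1, 0, 0, 0, 0, 0, 0, 1])

```text
time: 4.4
position: [0.4609, 0.0393, 0.0625]
tool_rot: [0.999, -0.054, -0.001, -0.0]
ft_force: [-0.2, 0.0, 0.4]
grip_width: 0.0004
```

Run:
```python
from h import *
o,w=wsnap('w2.png'); print(o['time'],o['position'],o['ft_force'])
o,c=snap('scene','s2.png')
cv2.imwrite('pics/s2c.png',cv2.resize(cv2.imread('pics/s2.png')[120:330,140:400],None,fx=2.8,fy=2.8,interpolation=cv2.INTER_CUBIC))
```

```text
4.4 [0.46085252 0.03930184 0.06251601] [-0.15580575  0.03763884  0.38701482]
```

View pics/w2.png

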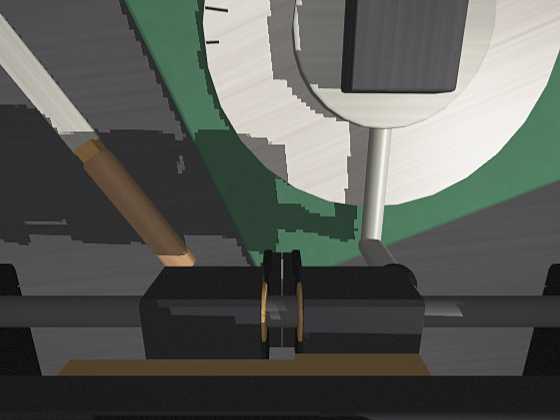

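View pics/s2c.png

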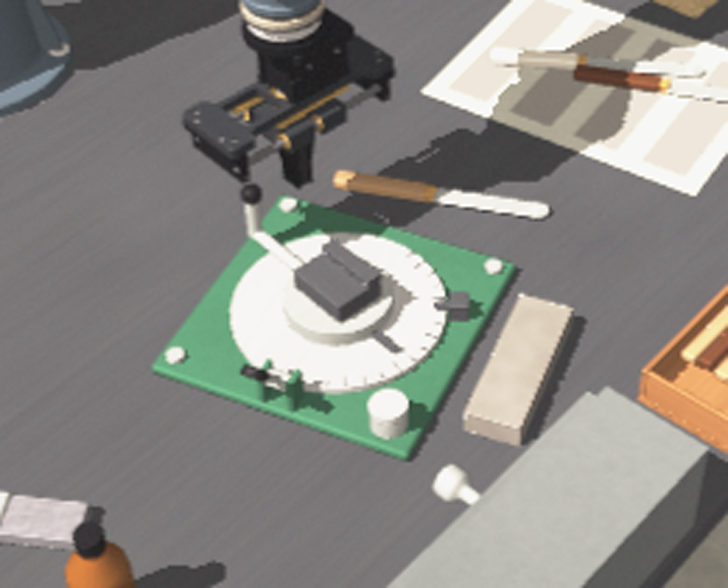

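Emit:
move_arm(rows=[-0.5, -6, 0, 0, 0, 0, 1, -0.5, -6, 0, 0, 0, 0, 1, -0.5, -6, 0, 0, 0, 0, 1, -0.5, -5, 0, 0, 0, 0, 1, -0.5, -4, 0, 0, 0, 0, 1, -0.5, -4, 0, 0, 0, 0, 1])

```text
time: 5.1
position: [0.4578, 0.0078, 0.0626]
tool_rot: [0.999, -0.054, -0.0, -0.0]
ft_force: [0.1, 0.6, 1.0]
grip_width: 0.0002
```

Run:
```python
from h import *
o,w=wsnap('w3.png'); print(o['time'],o['position'],o['ft_force'])
```

```text
5.1 [0.45781017 0.00778776 0.06259224] [0.1320902  0.61603097 1.02342877]
```

View pics/w3.png

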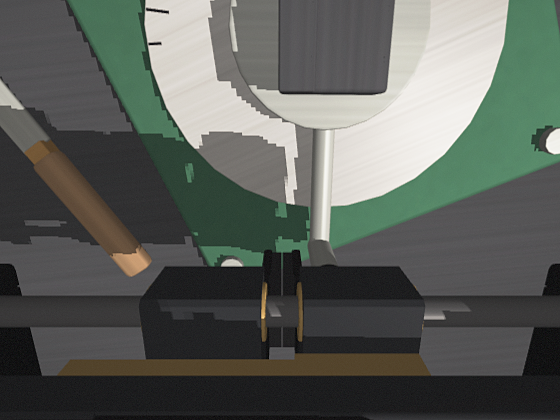

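Emit:
move_arm(rows=[-1.3, -4.6, 0, 0, 0, 0.039, 1, -1.2, -4.7, 0, 0, 0, 0.039, 1, -0.9, -4.7, 0, 0, 0, 0.039, 1, -0.8, -4.8, 0, 0, 0, 0.039, 1, -0.6, -4.8, 0, 0, 0, 0.039, 1, -0.4, -4.8, 0, 0, 0, 0.039, 1])

```text
time: 5.75
position: [0.4526, -0.0198, 0.0625]
tool_rot: [0.998, 0.063, -0.0, -0.0]
ft_force: [0.8, 1.8, 0.6]
grip_width: 0.0005
```

Run:
```python
from h import *
o,w=wsnap('w4.png'); print(o['time'],o['position'],o['ft_force'])
```

```text
5.75 [ 0.45262428 -0.01984776  0.06247757] [0.79497797 1.80456939 0.57745738]
```

View pics/w4.png

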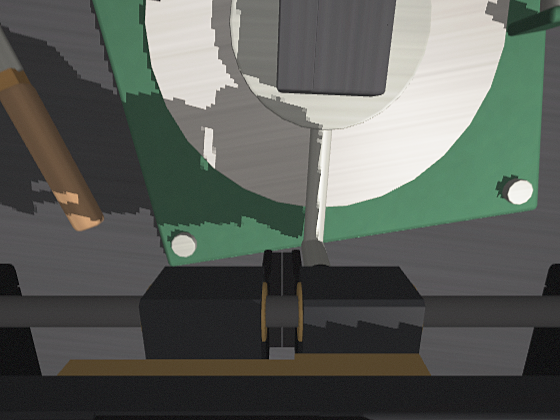

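Emit:
move_arm(rows=[-0.2, -4.8, 0, 0, 0, 0.039, 1, 0, -4.8, 0, 0, 0, 0.039, 1, 0.2, -4.8, 0, 0, 0, 0.039, 1, 0.3, -4.8, 0, 0, 0, 0.039, 1, 0.6, -4.8, 0, 0, 0, 0.039, 1, 0.7, -4.7, 0, 0, 0, 0.039, 1, 0.9, -4.7, 0, 0, 0, 0.039, 1, 1.1, -4.7, 0, 0, 0, 0.039, 1, 1.3, -4.6, 0, 0, 0, 0.039, 1, 1.5, -4.6, 0, 0, 0, 0.039, 1])

```text
time: 6.8
position: [0.4585, -0.0668, 0.0624]
tool_rot: [0.967, 0.255, -0.001, -0.001]
ft_force: [1.0, 2.6, 1.4]
grip_width: 0.0006
```

Run:
```python
from h import *
o,w=wsnap('w5.png'); print(o['time'],o['position'],o['ft_force'])
o,c=snap('scene','s5.png')
cv2.imwrite('pics/s5c.png',cv2.resize(cv2.imread('pics/s5.png')[160:290,180:340],None,fx=4.5,fy=4.5,interpolation=cv2.INTER_CUBIC))
```

```text
6.8 [ 0.45848894 -0.06681199  0.06243661] [0.98461201 2.57807163 1.43100946]
```

View pics/w5.png

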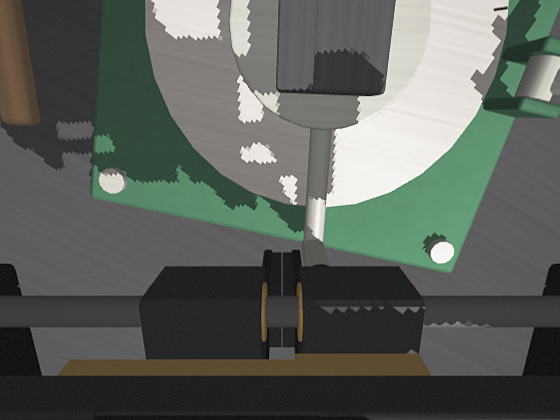

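View pics/s5c.png

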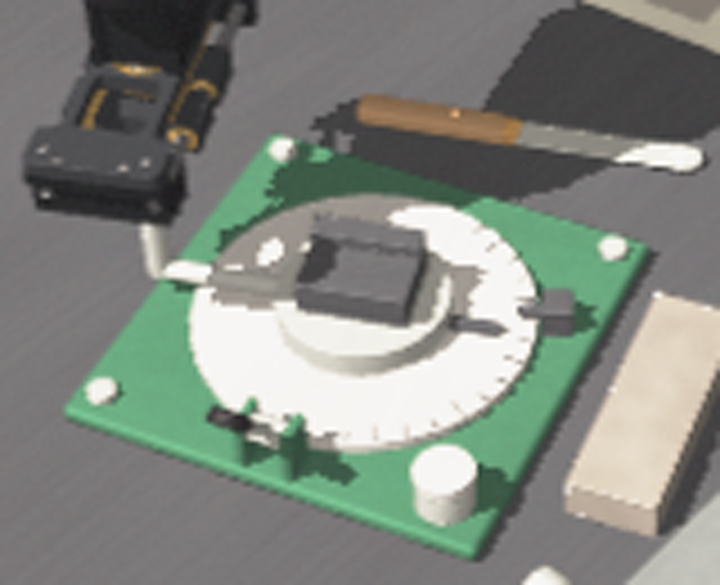

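Emit:
move_arm(rows=[1.6, -4.5, 0, 0, 0, 0.039, 1, 1.8, -4.5, 0, 0, 0, 0.039, 1, 0, 0, 0, 0, 0, 0, 1, -5, 9, 0, 0, 0, 0, 1, -6, 12, 10, 0, 0, 0, 1, 0, 0, 45, 0, 0, -0.05, 1, 10, 5, 45, 0, 0, 0, 1, 25, 10, 40, 0, 0, 0, 1, 25, 10, 20, 0, 0, 0, 1, 0, 0, 0, 0, 0, 0, 1])

```text
time: 7.9
position: [0.5162, -0.0293, 0.2271]
tool_rot: [0.963, 0.27, 0.006, 0.003]
ft_force: [-0.2, 0.5, -0.4]
grip_width: 0.0008
```

Run:
```python
from h import *
o,w=wsnap('w6.png'); print(o['time'],o['position'],o['ft_force'])
rectify(w,.0235,.5743,-.028,.292,fn='r6.png')
for n,z in [('post',.078),('pointer',.0235),('tab_nose',.0235)]:
    r=robot.spot_point('wrist',n); print(n,[(np.round(x['at'],1).tolist(),round(x['conf'],2),unproj(w,x['at'],world_z=z).round(4).tolist()) for x in r[:3]])
```

```text
7.9 [ 0.51622631 -0.02930367  0.22711852] [-0.19817479  0.54928065 -0.43127979]
post [([311.8, 265.7], 0.98, [0.4751, -0.091, 0.078])]
pointer [([313.4, 55.9], 0.71, [0.6474, 0.0118, 0.0235]), ([411.6, 168.7], 0.16, [0.6086, -0.1398, 0.0235])]
tab_nose [([295.8, 51.8], 0.69, [0.6415, 0.0286, 0.0235])]
```

View pics/w6.png

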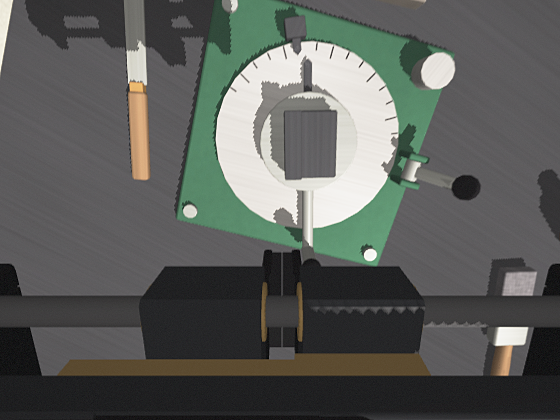

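View pics/r6.png

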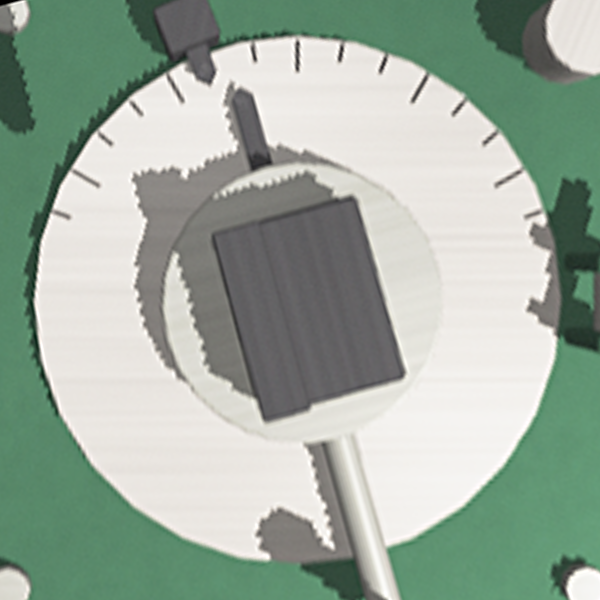

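```bash
cat >> h.py <<'E'
def disc(w,c0=(.5743,-.028)):
    """radial search for the disc edge at z=.02: last light->non-light transition near r=98mm"""
    from scipy.optimize import least_squares
    hsv=cv2.cvtColor(w['color'],cv2.COLOR_RGB2HSV)
    gray=((hsv[...,1]<70)*1.0).astype(np.float32)  # unsaturated vs green
    pts=[]
    for a in np.arange(0,2*np.pi,.01):
        r=np.arange(.088,.108,.0002)
        X=np.stack([c0[0]+r*np.cos(a),c0[1]+r*np.sin(a),0*r+.02],-1)
        p=(X@w['R'].T+w['t'])@w['camera_matrix'].T; m=(p[:,:2]/p[:,2:]).astype(np.float32)
        if m.min()<1 or m[:,1].max()>245: continue
        v=cv2.remap(gray,m[:,0].reshape(-1,1),m[:,1].reshape(-1,1),cv2.INTER_LINEAR)[:,0]
        if v[:10].min()>.9 and v[-10:].max()<.1:
            k=np.argmax(v<.5); pts.append(X[k,:2])
    W=np.array(pts)
    f=lambda q:np.hypot(W[:,0]-q[0],W[:,1]-q[1])-q[2]
    r=least_squares(f,[*c0,.098],loss='soft_l1',f_scale=.0005)
    return r.x,len(W),np.abs(f(r.x)).mean()
def polar(w,c,yaw,fn,a0=-.7,a1=.7,r0=.06,r1=.108,z=.0235,da=.002,dr=.00015):
    a=np.arange(a1,a0,-da); r=np.arange(r1,r0,-dr)
    Aa,Rr=np.meshgrid(a+yaw,r)
    P=np.stack([c[0]+Rr*np.cos(Aa),c[1]+Rr*np.sin(Aa),np.full_like(Aa,z)],-1)
    p=(P@w['R'].T+w['t'])@w['camera_matrix'].T; m=(p[...,:2]/p[...,2:]).astype(np.float32)
    im=cv2.remap(w['color'],m[...,0],m[...,1],cv2.INTER_CUBIC)[...,::-1].copy()
    cv2.imwrite('pics/'+fn,im); return im
E
python3 - <<'E'
from h import *
for k in (1,6):
    w=dict(np.load(f'pics/w{k}.npz')); q,n,e=disc(w); print(k,q.round(5),n,e)
    im=polar(w,q,.292,f'p{k}.png'); im2=polar(w,q,.292,f'q{k}.png',z=.02); print(im.shape)
    cv2.imwrite(f'pics/pq{k}.png',np.vstack([im,im2[:150]]))
E
```

```text
1 [ 0.57446 -0.02781  0.09794] 563 0.0002544652110380276
(321, 700, 3)
6 [ 0.57394 -0.02772  0.09803] 584 0.0002791853392183186
(321, 700, 3)
```

View pics/pq1.png

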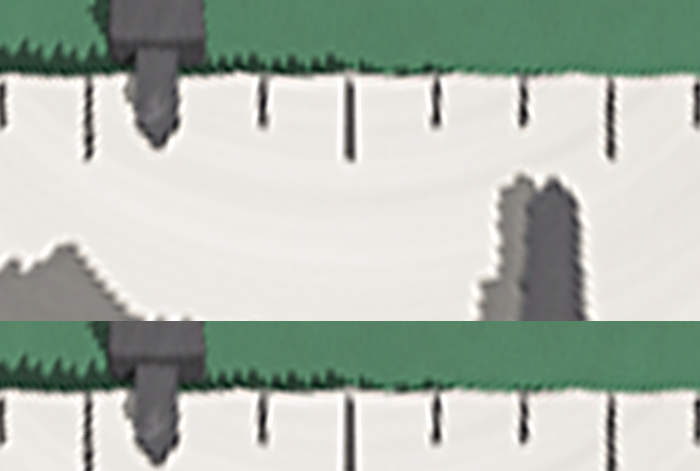

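View pics/pq6.png

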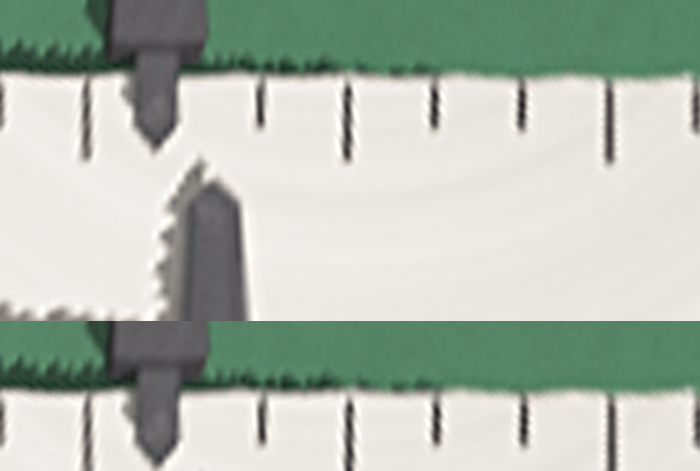

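Run:
```python
from h import *
o=robot.get_obs();print(o['position'],o['tool_rot'],o['time'])
A=np.array([.5742,-.0278]);C=np.array([.4619,-.0758])
yaw=.594
u=np.array([np.cos(yaw),np.sin(yaw)]);t=np.array([u[1],-u[0]])
pre=C-.02*t;print('pre',pre,(pre-o['position'][:2])*1e3,'dz',(.0625-o['position'][2])*1e3,'to C',t*20)
prev=C
for d in (.026,.052,.078,.105):
    R=np.array([[np.cos(d),-np.sin(d)],[np.sin(d),np.cos(d)]]);x=A+R@(C-A);print(d,x,(x-prev)*1e3);prev=x
```

```text
[ 0.50894669 -0.02948604  0.22136983] [ 0.96321922  0.26870783 -0.00193823 -0.00104073] 8.1
pre [ 0.45070639 -0.05922583] [-58.24029521 -29.7397833 ] dz -158.86983357663016 to C [ 11.19360652 -16.57417187]
0.026 [ 0.46318581 -0.07870325] [ 1.28581466 -2.90324796]
0.052 [ 0.46454667 -0.08157209] [ 1.36085602 -2.8688393 ]
0.078 [ 0.46598165 -0.08440458] [ 1.4349775  -2.83249142]
0.105 [ 0.46754923 -0.08730549] [ 1.56758113 -2.90090939]
```

Emit:
move_arm(rows=[-29, -15, 0, 0, 0, 0.025, 1, -29, -15, 0, 0, 0, 0.025, 1, 0, 0, -32, 0, 0, 0, 1, 0, 0, -32, 0, 0, 0, 1, 0, 0, -32, 0, 0, 0, 1, 0, 0, -32, 0, 0, 0, 1, 0, 0, -31, 0, 0, 0, 1, 0, 0, 0, 0, 0, 0, 1, 0, 0, 0, 0, 0, 0, 1])

```text
time: 9.0
position: [0.4518, -0.06, 0.0629]
tool_rot: [0.956, 0.292, -0.002, -0.001]
ft_force: [0.3, 0.0, 0.6]
grip_width: 0.0004
```

Emit:
move_arm(rows=[3.4, -5.3, 0, 0, 0, 0, 1, 3.4, -5.3, 0, 0, 0, 0, 1, 3.3, -5.2, 0, 0, 0, 0, 1, 1.3, -2.9, 0, 0, 0, 0.026, 1, 1.4, -2.9, 0, 0, 0, 0.026, 1, 1.4, -2.8, 0, 0, 0, 0.026, 1, 1.5, -2.9, 0, 0, 0, 0.027, 1, 0, 0, 0, 0, 0, 0, 1, 0, 0, 0, 0, 0, 0, 1])

```text
time: 9.9
position: [0.4696, -0.0881, 0.0641]
tool_rot: [0.94, 0.342, 0.0, 0.0]
ft_force: [-0.1, 0.3, -0.5]
grip_width: -0.0001
```

Run:
```python
from h import *
o=robot.get_obs();print(o['position'],o['tool_rot'],o['time'],o['ft_force'])
```

```text
[ 0.46962828 -0.08812876  0.06409822] [9.39708062e-01 3.41977049e-01 4.54279611e-04 4.99991972e-04] 9.9 [-0.09720637  0.26764714 -0.51330252]
```

Emit:
move_arm(rows=[-5, 8, 0, 0, 0, 0, 1, -7, 12, 0, 0, 0, 0, 1, 0, 0, 40, 0, 0, -0.05, 1, 5, 0, 45, 0, 0, -0.05, 1, 25, 10, 40, 0, 0, -0.02, 1, 25, 15, 34, 0, 0, -0.02, 1, 0, 0, 0, 0, 0, 0, 1, 0, 0, 0, 0, 0, 0, 1, 0, 0, 0, 0, 0, 0, 1])

```text
time: 10.8
position: [0.5096, -0.0418, 0.2209]
tool_rot: [0.961, 0.276, -0.002, -0.001]
ft_force: [-0.5, -0.3, -0.2]
grip_width: 0.0006
```

Run:
```python
from h import *
o,w=wsnap('w7.png'); print(o['time'],o['position'],o['ft_force'])
q,n,e=disc(w); print(q.round(5),n,e)
polar(w,q,.292,'p7.png',a0=.1,a1=.7,da=.001)
```

```text
10.8 [ 0.50960136 -0.04179166  0.22088151] [-0.54524885 -0.31834385 -0.24598943]
[ 0.57448 -0.02779  0.0979 ] 583 0.0002587551512140565
```

View pics/p7.png

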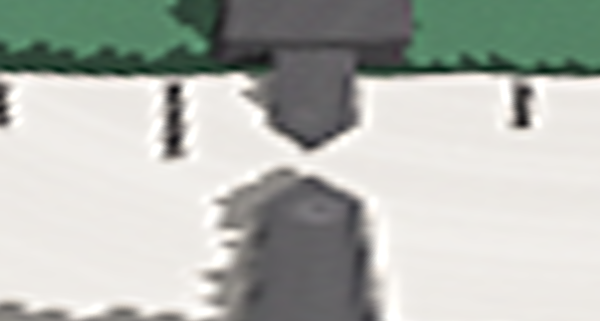

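View pics/w7.png

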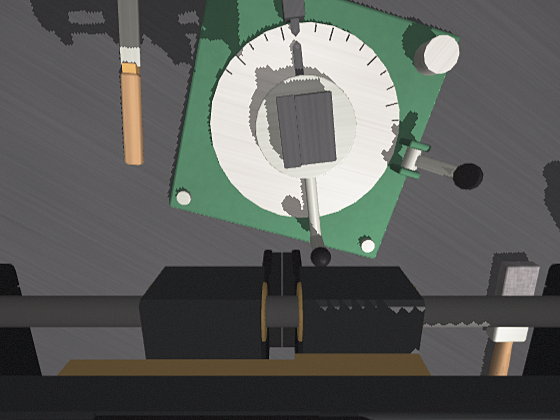

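Run:
```python
from h import *
c=dict(np.load('top0.npz'))
Z=c['z_map']; v,u=np.mgrid[0:420,0:560]
d=np.stack([u,v,np.ones_like(u)],-1)@np.linalg.inv(c['camera_matrix']).T
X=(d*Z[...,None]-c['t'])@c['R']   # R^T (p - t)
for n,b in [('vise',(285,95,385,157)),('oil',(398,190,430,215)),('brush',(390,222,440,290)),('tin',(311,180,326,195)),('clamp',(335,205,352,222))]:
    P=X[b[1]:b[3],b[0]:b[2]].reshape(-1,3); P=P[P[:,2]>.015]
    print(n,P.min(0).round(3),P.max(0).round(3))
# anything taller than 0.1 within 0.2 of pad
m=(np.hypot(X[...,0]-.623,X[...,1]+.19)<.22)&(X[...,2]>.095)
print(X[m].round(3)[::6])
```

```text
vise [ 0.452 -0.274  0.015] [0.947 0.019 1.434]
oil [ 0.452 -0.396  0.016] [0.676 0.019 1.434]
brush [ 0.41  -0.446  0.015] [0.587 0.019 1.434]
tin [ 0.452 -0.12   0.015] [0.722 0.019 1.434]
clamp [ 0.452 -0.182  0.044] [0.627 0.019 1.434]
[[ 0.836 -0.149  0.097]
 [ 0.66  -0.37   0.113]
 [ 0.657 -0.364  0.116]
 [ 0.658 -0.383  0.109]
 [ 0.656 -0.377  0.108]
 [ 0.653 -0.369  0.106]
 [ 0.653 -0.385  0.11 ]
 [ 0.65  -0.374  0.11 ]
 [ 0.646 -0.367  0.112]
 [ 0.644 -0.366  0.107]
 [ 0.643 -0.371  0.099]]
```

Emit:
move_arm(rows=[23, 9, -28, 0, 0, 0, 1, 23, 9, -28, 0, 0, 0, 1, 23, 10, -28, 0, 0, 0, 1, 0, 0, -24, 0, 0, 0, 1, 0, 0, 0, 0, 0, 0, 1, 0, 0, 0, 0, 0, 0, 1, 0, 0, 0, 0, 0, 0, 1])

```text
time: 11.55
position: [0.581, -0.0151, 0.1153]
tool_rot: [0.961, 0.275, 0.0, 0.0]
ft_force: [0.7, -0.6, 0.2]
grip_width: 0.0005
```

Run:
```python
from h import *
o,w=wsnap('w8.png'); print(o['time'],o['position'],o['ft_force'])
q,n,e=disc(w); print(q.round(5),n,e)
for nm,c in [('fit',q[:2]),('w7',(.57448,-.02779))]:
  polar(w,c,.292,f'p8{nm}.png',a0=.1,a1=.7,da=.001)
a=cv2.imread('pics/p8fit.png');b=cv2.imread('pics/p8w7.png');cv2.imwrite('pics/p8.png',np.vstack([a[:280],b[:280]]))
```

```text
11.55 [ 0.58103557 -0.01512664  0.11526712] [ 0.6833266  -0.60957855  0.22107365]
[ 0.57486 -0.02767  0.09763] 306 0.0002912508419486233
```

View pics/p8.png

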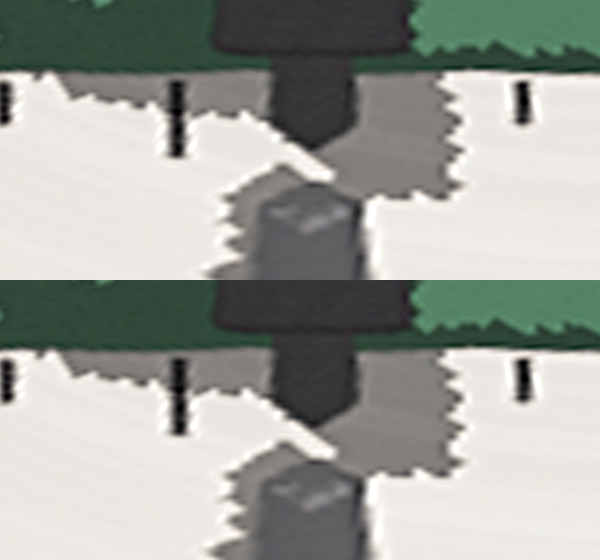

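View pics/w8.png

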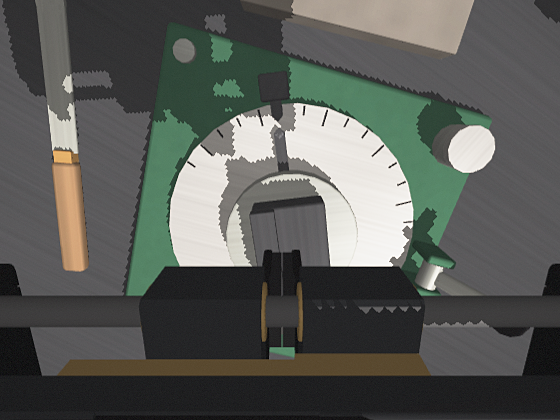

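Emit:
move_arm(rows=[0, 0, 45, 0, 0, 0.1, 1, 4, -14, 0, 0, 0, 0.134, 1, 4, -14, 0, 0, 0, 0.134, 1, 4, -14, 0, 0, 0, 0.134, 1, 4, -14, 0, 0, 0, 0.134, 1, 3, -14, 0, 0, 0, 0.134, 1, 3, -14, 0, 0, 0, 0.134, 1, 3, -14, 0, 0, 0, 0.134, 1, 2, -16, 0, 0, 0, 0.134, 1, 1, -16, 0, 0, 0, 0.134, 1, 0, 0, 0, 0, 0, 0, 1, 0, 0, 0, 0, 0, 0, 1])

```text
time: 12.8
position: [0.6091, -0.1448, 0.1606]
tool_rot: [0.597, 0.802, 0.0, 0.0]
ft_force: [0.6, 1.0, 0.2]
grip_width: 0.0007
```

Run:
```python
from h import *
o,w=wsnap('w9.png'); print(o['time'],o['position'],Rn.from_quat(o['tool_rot']).as_matrix()[:,0],o['q'])
for n,z in [('clamp_pad',.083),('clamp_pivot',.036)]:
    r=robot.spot_point('wrist',n); print(n,[(np.round(x['at'],1).tolist(),round(x['conf'],2),unproj(w,x['at'],world_z=z).round(4).tolist()) for x in r[:3]])
e=np.array([np.sin(.292),-np.cos(.292)]);A=np.array([.5745,-.0278])
for out,z in [(.122,.10),(.133,.0856)]:
    print(out,z,(np.append(A+out*e,z)-o['position'])*1e3)
```

```text
12.8 [ 0.60909907 -0.14477555  0.16059109] [-2.85994713e-01  9.58231137e-01 -3.35502467e-04] [-4.11833502e-01  6.00413831e-01  1.48918602e+00  5.49786697e-04
  1.05090890e+00 -7.02150915e-01]
clamp_pad [([279.5, 250.5], 0.95, [0.6148, -0.1663, 0.083]), ([120.0, 114.4], 0.73, [0.4833, -0.1019, 0.083])]
clamp_pivot [([123.0, 365.2], 0.62, [0.5039, -0.3516, 0.036]), ([280.7, 193.6], 0.6, [0.6061, -0.1344, 0.036])]
0.122 0.1 [  0.52084306   0.1398025  -60.59108924]
0.133 0.0856 [  3.6873926  -10.39456811 -74.99108924]
```

View pics/w9.png

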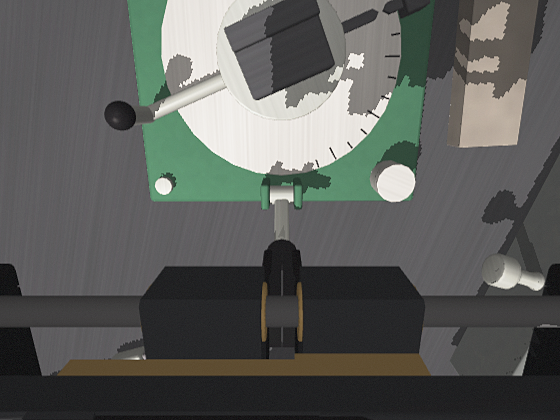

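Run:
```python
from h import *
e=np.array([np.sin(.292),-np.cos(.292)]);A=np.array([.5745,-.0278])
prev=robot.get_obs()['position'].copy(); prev=np.append(A+.122*e,.10)
for ph in np.radians(np.arange(54,-1,-4.5)):
    s=.058+.008*(1-np.sin(ph)/np.sin(np.radians(54)))
    oc=.112+s*np.cos(ph)-.0045*np.sin(ph); z=.036+s*np.sin(ph)+.0045*np.cos(ph)
    x=np.append(A+(oc-.0095)*e,z); print(round(np.degrees(ph),1),x.round(4),((x-prev)*1e3).round(1)); prev=x
```

```text
54.0 [ 0.6128 -0.1551  0.0856] [  3.2 -10.5 -14.4]
49.5 [ 0.614  -0.1591  0.0834] [ 1.2 -3.9 -2.2]
45.0 [ 0.6151 -0.1629  0.0809] [ 1.1 -3.8 -2.5]
40.5 [ 0.6162 -0.1665  0.0781] [ 1.1 -3.7 -2.8]
36.0 [ 0.6173 -0.1701  0.075 ] [ 1.1 -3.5 -3.1]
31.5 [ 0.6183 -0.1734  0.0716] [ 1.  -3.3 -3.4]
27.0 [ 0.6192 -0.1765  0.0679] [ 0.9 -3.1 -3.7]
22.5 [ 0.6201 -0.1794  0.064 ] [ 0.9 -2.9 -4. ]
18.0 [ 0.6208 -0.182   0.0597] [ 0.8 -2.6 -4.2]
13.5 [ 0.6215 -0.1843  0.0552] [ 0.7 -2.3 -4.5]
9.0 [ 0.6221 -0.1863  0.0505] [ 0.6 -2.  -4.7]
4.5 [ 0.6226 -0.1879  0.0456] [ 0.5 -1.6 -4.9]
0.0 [ 0.623  -0.1892  0.0405] [ 0.4 -1.3 -5.1]
```

Emit:
move_arm(rows=[0, 0, -30, 0, 0, 0, 1, 0.5, 0, -30, 0, 0, 0, 1, 0, 0, 0, 0, 0, 0, 1, 0, 0, 0, 0, 0, 0, 1])

```text
time: 13.35
position: [0.6095, -0.144, 0.0995]
tool_rot: [0.596, 0.803, -0.0, -0.001]
ft_force: [-0.3, -0.6, 0.4]
grip_width: 0.0004
```

Emit:
move_arm(rows=[1.1, -3.7, -4.6, 0, 0, 0, 1, 1.1, -3.7, -4.6, 0, 0, 0, 1, 1.1, -3.7, -4.7, 0, 0, 0, 1, 1.2, -3.9, -2.2, 0, 0, 0, 1, 1.1, -3.8, -2.5, 0, 0, 0, 1, 1.1, -3.7, -2.8, 0, 0, 0, 1])

```text
time: 13.95
position: [0.6163, -0.167, 0.078]
tool_rot: [0.596, 0.803, 0.0, -0.0]
ft_force: [1.1, 2.4, 0.4]
grip_width: 0.0003
```

Run:
```python
from h import *
o,w=wsnap('w10.png'); print(o['time'],o['position'],o['ft_force'])
o,c=snap('scene','s10.png')
cv2.imwrite('pics/s10c.png',cv2.resize(cv2.imread('pics/s10.png')[160:290,160:340],None,fx=4,fy=4,interpolation=cv2.INTER_CUBIC))
```

```text
13.95 [ 0.61634617 -0.16703546  0.07797587] [1.12406883 2.39912576 0.43031994]
```

View pics/s10c.png

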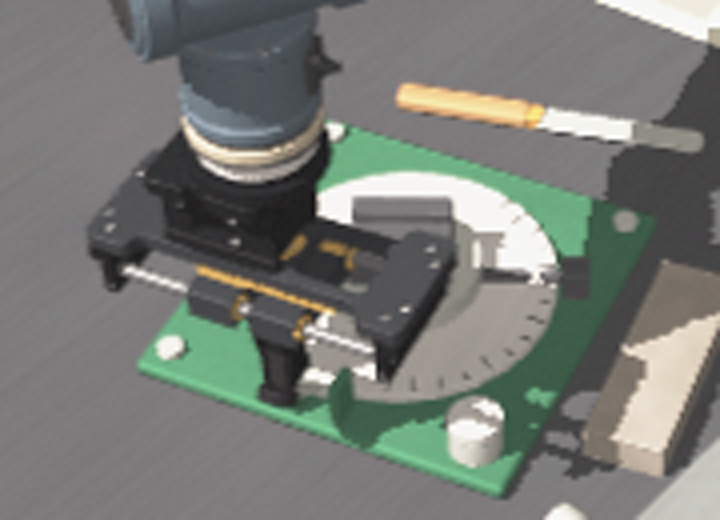

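View pics/w10.png

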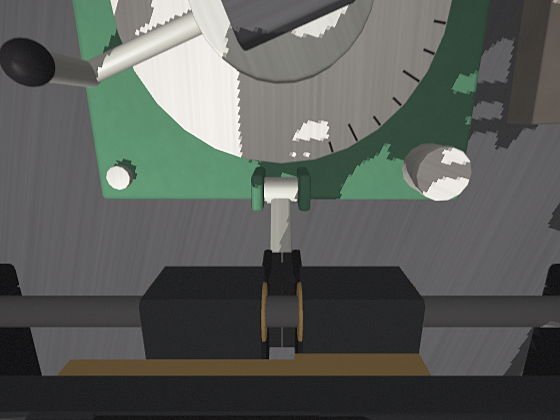

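Emit:
move_arm(rows=[1.1, -3.5, -3.1, 0, 0, 0, 1, 1.0, -3.3, -3.4, 0, 0, 0, 1, 0.9, -3.1, -3.7, 0, 0, 0, 1, 0.9, -2.9, -4.0, 0, 0, 0, 1, 0.8, -2.6, -4.2, 0, 0, 0, 1, 0.7, -2.3, -4.5, 0, 0, 0, 1])

```text
time: 14.65
position: [0.6219, -0.1853, 0.0549]
tool_rot: [0.596, 0.803, -0.0, 0.0]
ft_force: [-0.2, 1.6, 1.7]
grip_width: 0.0008
```

Emit:
move_arm(rows=[0.6, -2.0, -4.7, 0, 0, 0, 1, 0.5, -1.6, -4.4, 0, 0, 0, 1, 0.4, -1.3, -3.5, 0, 0, 0, 1, 0, 0, -2, 0, 0, 0, 1])

```text
time: 15.05
position: [0.6235, -0.1903, 0.0406]
tool_rot: [0.596, 0.803, -0.0, 0.0]
ft_force: [-2.5, 1.5, 12.5]
grip_width: 0.0001
```

Emit:
move_arm(rows=[0, 0, -0.4, 0, 0, 0, 1, 0, 0, 0, 0, 0, 0, 1])

```text
time: 15.25
position: [0.6235, -0.1903, 0.0409]
tool_rot: [0.596, 0.803, -0.0, 0.001]
ft_force: [-0.9, -0.2, 4.0]
grip_width: 0.0004
```

Emit:
move_arm(rows=[0, 0, 10, 0, 0, 0, 1, 0, 0, 40, 0, 0, 0, 1, 0, 0, 45, 0, 0, 0, 1, -2, 10, 45, 0, 0, 0, 1, -5, 20, 20, 0, 0, 0, 1, 0, 0, 0, 0, 0, 0, 1, 0, 0, 0, 0, 0, 0, 1, 0, 0, 0, 0, 0, 0, 1])

```text
time: 16.05
position: [0.6155, -0.1601, 0.1986]
tool_rot: [0.596, 0.803, -0.0, -0.001]
ft_force: [-0.3, 0.0, -0.5]
grip_width: 0.0005
```

Run:
```python
from h import *
o,w=wsnap('w11.png'); print(o['time'],o['position'],o['ft_force'])
o,c=snap('scene','s11.png')
cv2.imwrite('pics/s11c.png',cv2.resize(cv2.imread('pics/s11.png')[160:290,160:340],None,fx=4,fy=4,interpolation=cv2.INTER_CUBIC))
```

```text
16.05 [ 0.61553043 -0.16008024  0.19864149] [-0.31568561  0.01701571 -0.46058479]
```

View pics/s11c.png

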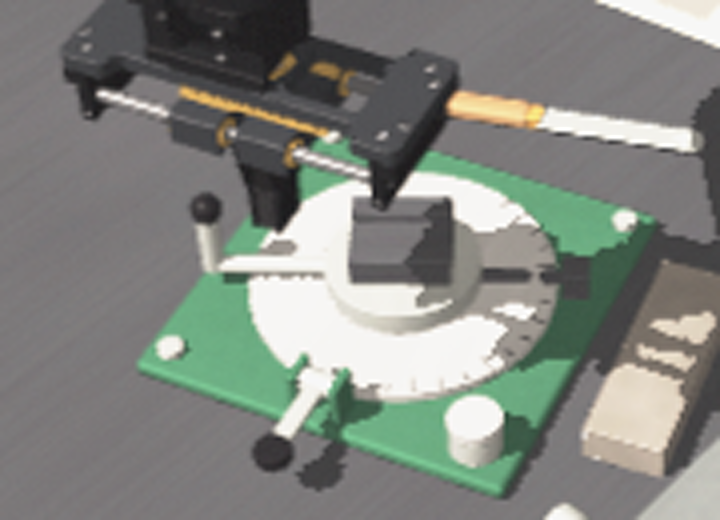

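View pics/w11.png

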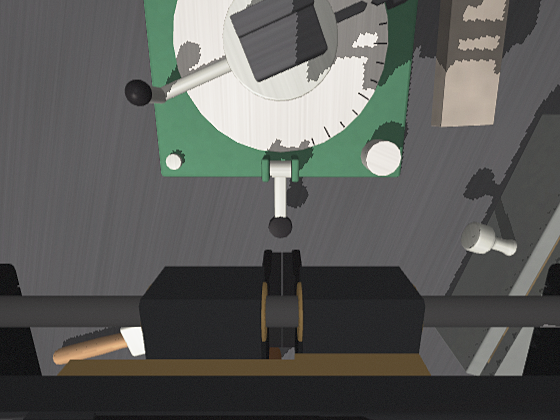

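Run:
```python
from h import *
w=dict(np.load('pics/w11.npz'))
v,u=np.mgrid[0:420,0:560];d=np.stack([u,v,np.ones_like(u)],-1)@np.linalg.inv(w['camera_matrix']).T
X=(d*w['z_map'][...,None]-w['t'])@w['R']
def st(n,b):
    P=X[b[1]:b[3],b[0]:b[2]].reshape(-1,3);print(n,np.median(P,0).round(4),P[:,2].min().round(4),P[:,2].max().round(4))
st('pad',(275,221,286,231));st('lever near pad',(278,205,283,212));st('lever near pivot',(278,182,283,190));st('disc',(220,120,260,135));st('bench',(180,190,240,215));st('base',(200,155,250,170));st('tin',(378,152,388,162))
print(robot.spot_point('wrist','clamp_pad')[:1],proj(w,[.6234,-.1906,.036]))
e=np.array([np.sin(.292),-np.cos(.292)]);x=np.array([.5745,-.0278])+.17*e;print(x)
```

```text
pad [ 0.623  -0.1889  0.04  ] 0.0383 0.0414
lever near pad [ 0.6179 -0.1718  0.0391] 0.037 0.0401
lever near pivot [ 0.6114 -0.1502  0.0392] 0.0377 0.0406
disc [ 0.5582 -0.1101  0.0194] 0.0089 0.3606
bench [ 5.450e-01 -1.985e-01 -5.000e-04] -0.0029 0.3606
base [ 0.5515 -0.1488  0.0115] 0.0087 0.3606
tin [ 0.6953 -0.0956  0.0397] 0.0377 0.0417
[{'at': [281.1, 225.4], 'conf': 0.64}] [279.85859801 225.92683569]
[ 0.62343758 -0.19060391]
```

Emit:
move_arm(rows=[4, -15, -20, 0, 0, 0, 1, 4, -15, -40, 0, 0, 0, 1, 0, 0, -40, 0, 0, 0, 1, 0, 0, -35, 0, 0, 0, 1, 0, 0, -15, 0, 0, 0, 1, 0, 0, 0, 0, 0, 0, 1, 0, 0, -3, 0, 0, 0, 1, 0, 0, -3, 0, 0, 0, 1, 0, 0, -2, 0, 0, 0, 1, 0, 0, 0, 0, 0, 0, 1, 0, 0, 0, 0, 0, 0, 1])

```text
time: 17.3
position: [0.6247, -0.1899, 0.0431]
tool_rot: [0.596, 0.803, 0.0, 0.001]
ft_force: [-0.7, -0.5, 0.8]
grip_width: 0.0005
```

Emit:
move_arm(rows=[0, 0, -2, 0, 0, 0, 1, 0, 0, 0, 0, 0, 0, 1])

```text
time: 17.5
position: [0.6248, -0.19, 0.0409]
tool_rot: [0.596, 0.803, 0.0, 0.001]
ft_force: [0.4, -0.2, 2.8]
grip_width: 0.0006
```

Emit:
move_arm(rows=[0, 0, -2, 0, 0, 0, 1, 0, 0, 0, 0, 0, 0, 1])

```text
time: 17.7
position: [0.6248, -0.19, 0.0406]
tool_rot: [0.596, 0.803, 0.0, 0.001]
ft_force: [-2.9, 2.0, 12.9]
grip_width: 0.0002
```

Emit:
move_arm(rows=[0, 0, -1, 0, 0, 0, 1, 0, 0, 0, 0, 0, 0, 1])

```text
time: 17.9
position: [0.6249, -0.19, 0.0405]
tool_rot: [0.596, 0.803, 0.0, 0.001]
ft_force: [-2.5, 1.8, 16.5]
grip_width: 0.0005
```

Emit:
move_arm(rows=[0, 0, 10, 0, 0, 0, 1, 0, 0, 40, 0, 0, 0, 1, 0, 0, 45, 0, 0, 0, 1, -5, 20, 45, 0, 0, 0, 1, -6, 25, 20, 0, 0, 0, 1, -6, 25, 10, 0, 0, 0, 1, -6, 25, 0, 0, 0, 0, 1, 0, 0, 0, 0, 0, 0, 1, 0, 0, 0, 0, 0, 0, 1, 0, 0, 0, 0, 0, 0, 1])

```text
time: 18.9
position: [0.6016, -0.0957, 0.2069]
tool_rot: [0.596, 0.803, -0.0, 0.0]
ft_force: [0.4, 0.1, 0.1]
grip_width: 0.0002
```

Run:
```python
from h import *
o,w=wsnap('w12.png'); print(o['time'],o['position'],o['ft_force'])
q,n,e=disc(w); print(q.round(5),n,e)
polar(w,q,.292,'p12.png',a0=.1,a1=.7,da=.001)
snap('top','top12.png')
```

```text
18.9 [ 0.60158337 -0.09567484  0.20693967] [0.40915039 0.09330274 0.07079212]
[ 0.5747  -0.02783  0.0979 ] 497 0.00024849406094987604
```

View pics/p12.png

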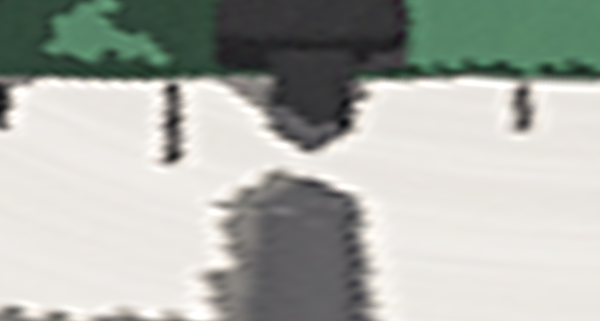

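View pics/w12.png

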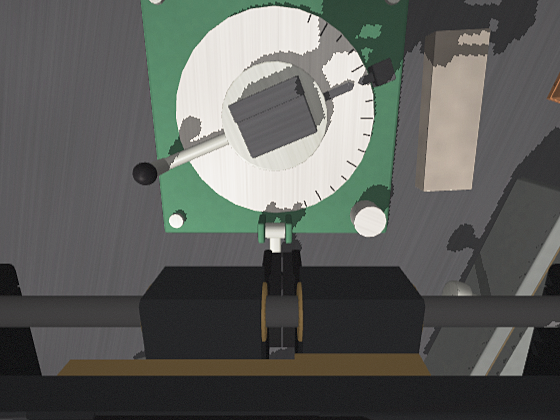

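View pics/top12.png

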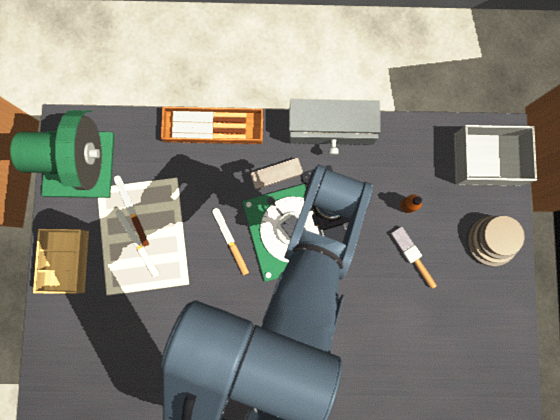

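Emit:
move_arm(rows=[-2, 8, 0, 0, 0, -0.13, 1, -2, 8, 0, 0, 0, -0.13, 1, -2, 8, 0, 0, 0, -0.13, 1, -2, 8, 0, 0, 0, -0.13, 1, -2, 8, 0, 0, 0, -0.13, 1, -2, 8, 0, 0, 0, -0.13, 1, -2, 8, 0, 0, 0, -0.13, 1, -2, 8, 0, 0, 0, -0.13, 1, -2, 8, 0, 0, 0, -0.13, 1, -2, 9, 0, 0, 0, -0.13, 1])

```text
time: 20.0
position: [0.5815, -0.0146, 0.2069]
tool_rot: [0.961, 0.275, -0.0, 0.0]
ft_force: [-0.1, 0.2, 0.5]
grip_width: 0.0009
```

Emit:
move_arm(rows=[0, 0, -30, 0, 0, 0, 1, 0, 0, -32, 0, 0, 0, 1, 0, 0, -30, 0, 0, 0, 1, 0, 0, 0, 0, 0, 0, 1, 0, 0, 0, 0, 0, 0, 1, 0, 0, 0, 0, 0, 0, 1])

```text
time: 20.6
position: [0.5827, -0.0145, 0.1167]
tool_rot: [0.96, 0.278, 0.001, 0.001]
ft_force: [1.6, 0.2, 0.4]
grip_width: 0.0003
```

Run:
```python
from h import *
o,w=wsnap('w13.png'); print(o['time'],o['position'],o['ft_force'])
q,n,e=disc(w); print(q.round(5),n,e)
b=polar(w,q,.292,'p13.png',a0=.1,a1=.7,da=.001); a=cv2.imread('pics/p8fit.png')
cv2.imwrite('pics/p8_13.png',np.vstack([a[:290],b[:290]]))
a=cv2.imread('pics/w8.png')[80:200,220:340];b=cv2.imread('pics/w13.png')[80:200,220:340]
cv2.imwrite('pics/raw8_13.png',cv2.resize(np.hstack([a,b]),None,fx=3.3,fy=3.3,interpolation=cv2.INTER_CUBIC))
```

```text
20.6 [ 0.58274542 -0.01447888  0.11667827] [1.59965739 0.24105523 0.40715942]
[ 0.5748  -0.02771  0.09761] 309 0.0003532198595243136
```

View pics/p8_13.png

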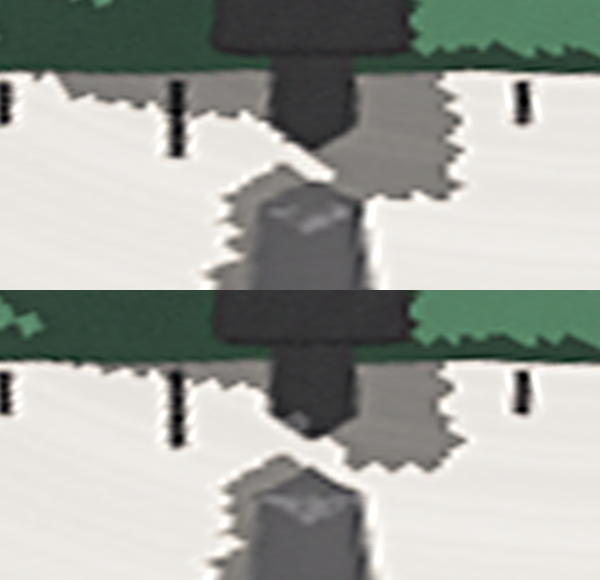

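View pics/raw8_13.png

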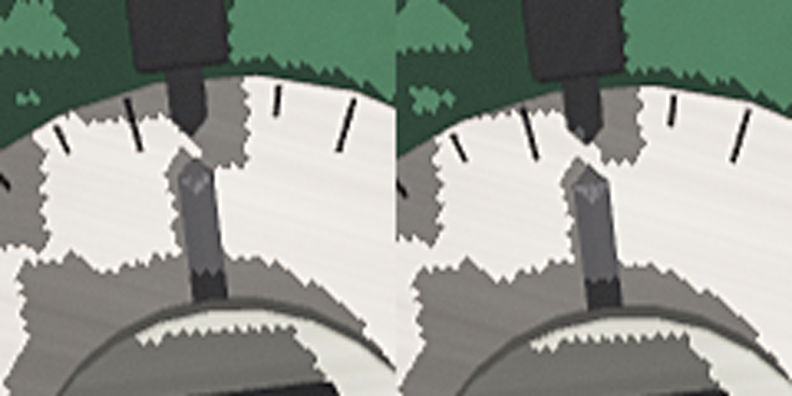

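Emit:
move_arm(rows=[0, 0, 40, 0, 0, 0, 1, -10, 0, 45, 0, 0, 0, 1, -10, 0, 20, 0, 0, 0, 1, 0, 0, 0, 0, 0, 0, 1, 0, 0, 0, 0, 0, 0, 1, 0, 0, 0, 0, 0, 0, 1])

```text
time: 21.25
position: [0.561, -0.0138, 0.2198]
tool_rot: [0.96, 0.279, -0.0, -0.0]
ft_force: [0.3, -0.3, -0.6]
grip_width: 0.0003
```

Run:
```python
from h import *
o=robot.get_obs();print(o['time'],o['position'],o['ft_force'],o['joint_velocities'].round(3))
print(robot.hand_in())
```

```text
21.25 [ 0.56103238 -0.013776    0.21978194] [ 0.26541045 -0.2699673  -0.58721199] [-0.     0.021  0.007  0.001  0.001 -0.   ]
the job is handed in; nothing more can be done
None
```

The pointer is lined up with the tab nose and the clamp is right down on its stop. I handed the job in at 21.3 s, with the arm raised clear of everything.

- **Angle:** I pushed the post round with shut fingers in two gentle pushes, turning the swivel about 0.78 rad. The forces I read were about 3 N at most. The tab stayed at about 0.387 rad on the scale.
- **Clamp:** I pressed the lever down along its arc. To be sure, I pressed it a second time: it stopped firmly at a tip height of 40.5 mm as the force rose to 16.5 N. Depth readings along the lever showed it level, with the pad top at about 40 mm.
- **Alignment checks:** The two close views before clamping showed pointer and nose within about 3 mrad. After clamping, the close view showed about 4 mrad.
- **Disagreement:** A farther, coarser view after clamping suggested about 7 mrad, roughly half a pixel. I took that as measurement noise and did not correct it.
- **Bystanders:** I saw no other object moved in the later pictures. I judged this by eye and did not measure each one.

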